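Null the check-weigh balance with its spring trim lever

ROBOT

A 6-joint arm with a two-finger parallel gripper is mounted at the origin on the work surface. World frame = base frame: x ahead of the robot, y to its left, z up, the work surface at z = 0. Lengths are in m, angles in rad, forces in N, time in s.
With the tool pointing down it reaches from about 0.375 to 0.9 m from the base axis. Payload 3.1 kg.
Tool frame: the origin (TCP) lies midway between the tips of the shut fingers; the grasp point (between the pads) lies 19 mm behind it (bot.grip_depth is the distance from the TCP to the grasp point, in m); z points along the fingers, y is the direction in which the jaws open and shut (so a half turn about z gives the same grasp; the last joint's range is limited). The gripper opens to 87 mm and grips with 3 to 60 N. Pads are 19 mm wide; open, the fingers measure 117 mm over their backs; the gripper's body (75 mm by 190 mm) begins 51 mm behind the grasp point.
Start: joints at [-1.44, 0.527, 1.433, -0, 1.181, -0.178], TCP at [0.191, -0.595, 0.223] pointing down, gripper open.
Joint ranges: [-3.08, 3.08], [-0.75, 2.2], [0.22, 2.44], [-1.43, 4.57], [0, 2.65], [-2.85, 2.85]. Speed limits (rad/s): [2.79, 2.79, 3.14, 3.14, 3.14, 3.14].

INTERFACE

Orientations are given as a rotation vector (axis times angle).
In Python, from rig import bot, cams gives the robot as it stands. The module is installed in compiled form; this text tells all that it offers.
- The arm moves only by the tool servo_tool, never from a script. Its argument "moves" is a list of rows, each an object with "delta_rot": the turn, a rotation vector about the tool's x, y, z in degrees, a list of three; "travel": the shift along the tool's x, y, z in m, a list of three; "hand": the finger opening in m, from 0 to 0.087. A call has 1 to 8 rows; each row is the pose to reach, as a shift and turn from the pose commanded when the call began, along the tool's axes at that moment; what a row does not reach only later rows make up. A row lasts 1/8 s, in which the tool goes at most 62.5 mm and 10.7 degrees, less where a joint would pass 70% of its speed; a pose out of reach is approached as far as the arm can. A call with a gripper value outside its range is refused whole. The fingers move at their own pace and stop on an object; "force" is the grip in N (left out, the last holds). Time passes only in rows, so rows that repeat a pose let the fingers close. It gives the time, the measured TCP pose, the force and the opening at its end, in the units of the state.
- bot.observe(): the state, without advancing time (a new reading comes with each control period).
- cams.get_image(name): name is "scene" or "top"; returns the picture (400x640x3 uint8, blue, green, red); there is no depth.
- cams.calibration(name): a dict with "intrinsics" (3x3 intrinsics, pixels), "rvec" (rotation vector, rad) and "tvec" (3), from world to camera coordinates, as OpenCV has them. Camera axes: x right, y down, z forward; pixel columns grow to the right and rows downward; lengths in m; the calibration is good to about 2 mm. A picture is of the moment at which its call begins. calibration takes no time and is no camera call.
- bot.hand_in(): hands the job in, once; it reports no verdict.
The state is a dict: "time_s": time; "joint_positions": joint angles; "dq": joint speeds; "tau": joint torques, N m; "tool_pos": TCP position; "ee_rot": TCP orientation; "contact_force": force on the tool from outside, world axes, zero at the start; "torque": the same for the moment, N m; "width": finger opening in m.
Only numpy, scipy, OpenCV 4.12 (cv2) and the standard library are available. Lean on these libraries where they do the work, as an engineer would, in place of code of your own. Each camera call takes 0.05 s, during which the arm holds its last target. There are 200 camera calls.

TASK

Check-weigh the tub of tostadas on the bench balance: take the black knob of the sprung trim lever and work it sideways so that the beam comes up off its stop and the red pointer stands in the green band at the middle of the dial, and keep it there for at least 7 seconds while the top-heavy beam tries to swing away. Work through the lever only: do not touch the beam, pans, tub, weights or brass bob, do not let the beam bang over, and leave the other things on the table alone. Finish while still holding the knob, with the pointer steady in the green.

Things in the scene. Friction and masses are not known exactly. Their poses are not given: they have to be found in the camera images.
- scale: grey stand of the bench balance, bolted down, foot 180 (its x) x 340 (its y) x 18 mm. Origin on the table under the pivot; the pivot axis runs along its own x, 125 mm above the table. Its place and yaw differ from start to start. The dial on its +x side is a fan plate with a green band reaching 0.1 rad either side of upright, and red ends
- beam (a joint): tilt (rad) of the balance beam; 0 = level, pointer upright in mid green; positive = the tub's end (stand's +y) rises, pointer leans to the stand's -y. Stops at -0.22 and 0.22; starts resting on -0.22. Beam with loads: 0.10 kg m2 about the pivot, top-heavy: gravity tips it away from level with 0.53 N m per rad (hidden bob mass: 0.44 to 0.62), damping 0.015 N m s/rad, no dry friction
- lever (a joint): angle (rad) of the trim lever relative to the beam, same sense (positive = knob to the stand's -y), range -1.3 to 1.3, 0 = spring relaxed. It turns about the beam's pivot axis, tied to the beam only by a torsion spring: it pushes the beam with 0.35 N m/rad x this value (damping 0.012 N m s/rad). Lever held still, the beam still runs away from balance (time constant 0.6 to 1.1 s)
- lever_knob (a point): centre of the lever's knob: black round bar with a yellow ring, 28 mm diameter, 46 mm long, parallel to the pivot axis, on an 8 mm rod. It moves on a 150 mm radius about the pivot axis, 34 mm to the -x side of the stand's origin, 275 mm above the table when upright; nothing beside or above it: pinch it from above across the stand's y. Lever angle from upright = beam + lever
- pointer_tip (a point): tip of the red pointer fixed to the beam, 165 mm above the pivot axis when upright, 100 mm on the stand's +x side of its origin
- beam_arms: aluminium twin-bar beam, 400 mm long along the stand's y, with a steel pan 136 mm across at each end (200 mm from the pivot) and the red pointer; origin on the pivot axis
- pack: tub of tostadas with clear lid, 122 mm diameter, 46 mm high, clipped on the +y pan, nominally 0.8 kg but up to 4 per cent over or under; origin at the centre of its underside
- weights: three brass reference weights fixed on the -y pan, 0.8 kg together, up to 50 mm high; origin on the pan's top at its centre
- bob: brass disc 54 mm in diameter, 30 mm thick, round the pointer 105 mm above the pivot, nominally 0.6 kg (up to 15 per cent more or less); origin at the disc's height, above the stand's origin when level
- stack_a: loose stack of tostadas on a white disc, 124 mm diameter, 34 mm high; origin under its centre; leave alone
- stack_b: loose stack of tostadas on a white disc, 124 mm diameter, 22 mm high; origin under its centre; leave alone
- sanitiser: loose upright bottle with blue cap, 64 mm diameter, 170 mm high; origin under its centre; leave alone
- spatula: loose spatula lying on the table; leave alone
- tag_tray: loose open white tray 120 x 160 x 50 mm; origin under its centre; leave alone
- pouch_box: loose cardboard box 100 x 160 x 70 mm; origin under its centre; leave alone
- mug: loose white mug 80 mm across, 90 mm high; origin under its centre; leave alone

How it is judged:
On the way:
1. the pointer stays in the green band (beam within 0.1 rad of level) for 6 s without a break (value of joint beam between -0.105 and 0.105 rad), for 6 s.
At the end, for the whole second after the job is handed in: the fingers still hold the trim lever (over 0.2 N) and the beam is within 0.12 rad of level, turning slower than 0.25 rad/s (value of joint beam between -0.12 and 0.12 rad and velocity of joint beam between -0.25 and 0.25 rad/s and contact force between the fingers and lever above 0.2 N); the arm keeps its last pose, push and grip.
It fails at once if the beam bangs over (faster than 0.9 rad/s) (velocity of joint beam above 0.9 rad/s or velocity of joint beam below -0.9 rad/s).
It fails at once if the robot touches the beam, pans, pointer, tub, weights or bob (contact force between any of the arm, the fingers and beam_arms above 0.5 N or contact force between any of the arm, the fingers and pack above 0.5 N or contact force between any of the arm, the fingers and weights above 0.5 N or contact force between any of the arm, the fingers and bob above 0.5 N).
It fails at once if another thing on the table is moved by more than 30 mm (distance of any of stack_a, stack_b, sanitiser, spatula, tag_tray, pouch_box, mug from where it was at the start of the episode above 0.03 m).
It also fails if it takes over 48 s, if anything falls off the work surface, if the arm or the gripper's body presses on something with over 40 N, if the wrist force passes 120 N, or if a joint passes its speed limit or range.

## Working session

There is one attempt and no reset: what is moved stays moved. The work goes in short steps, Python scripts to look and compute and a tool call to move; the robot and the scene stay as the last step left them, time stands still between calls to the robot, and variables do not carry over. Pictures are saved under pics/ and viewed, about 8 in all and at most 12, crops included, and the job is handed in when it is done.

Besides the shell and the picture viewer there is one more tool, called after "Call:" by a JSON object that holds its "method" and its "body", one argument or row to a line. servo_tool: Moves the arm, as the interface text tells. Its arguments: {"type":"object","properties":{"moves":{"type":"array"},"force":{"type":"number"}},"required":["moves"]}

```bash
mkdir -p pics
python3 - <<'E'
from rig import bot,cams
import cv2
for n in("scene","top"):
    im=cams.get_image(n); cv2.imwrite(f"pics/{n}0.png",im)
    c=cams.calibration(n); print(n,c)
print(bot.observe(), bot.grip_depth)
E
```

```text
scene {'intrinsics': array([[418.81911295,   0.        , 326.15728957],
       [  0.        , 418.81911295, 199.16939487],
       [  0.        ,   0.        ,   1.        ]]), 'rvec': array([ 0.85154681,  2.57753683, -1.07786854]), 'tvec': array([ 0.46056008, -0.10150794,  1.86619039])}
top {'intrinsics': array([[405.38450739,   0.        , 331.67845582],
       [  0.        , 405.38450739, 191.06806065],
       [  0.        ,   0.        ,   1.        ]]), 'rvec': array([ 2.20562346, -2.17075181,  0.1046026 ]), 'tvec': array([-0.04501037,  0.58957255,  1.5753165 ])}
{'time_s': 0.1, 'joint_positions': array([-1.43949541e+00,  5.28381599e-01,  1.43374560e+00,  1.22948496e-05,
        1.18144121e+00, -1.78504985e-01]), 'dq': array([ 0.00118684, -0.00099753, -0.00227784,  0.00067749, -0.00041702,
        0.00102079]), 'tau': array([-2.79934147e-04, -4.40985167e+01, -1.77150482e+01,  6.34285226e-02,
        5.33457811e-02, -4.77194101e-05]), 'tool_pos': array([ 0.19048731, -0.59457559,  0.22167344]), 'ee_rot': array([-3.10202665e+00, -4.84386192e-01, -9.10404145e-05]), 'contact_force': array([-0.14515412,  0.86935131, -0.3239055 ]), 'torque': array([0.06027486, 0.01894373, 0.00910404]), 'width': 0.086889532122938} 0.0187
```

View pics/scene0.png

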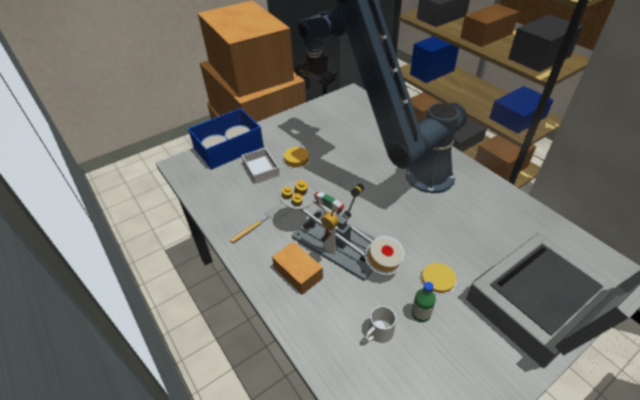

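View pics/top0.png

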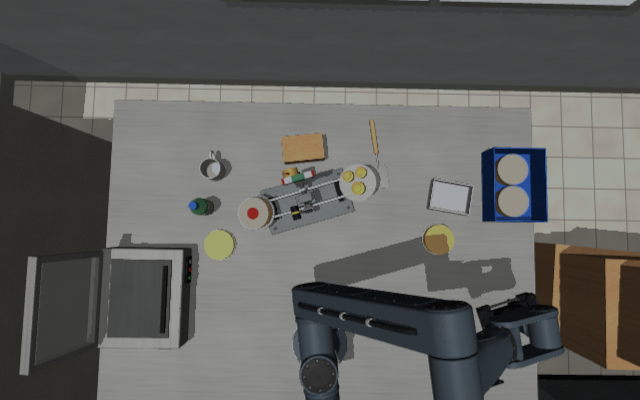

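The scene view shows the balance mid-table, with the knob near (358,190), the tub at (385,253) and the weights near (295,193). In the top view the knob is near (296,212), the tub at (254,212) and the weights at (357,182). I'll zoom in on both.

Run:
```python
import cv2,numpy as np
a=cv2.imread("pics/scene0.png")[165:285,260:420]; b=cv2.imread("pics/top0.png")[140:260,225:385]
f=lambda i:cv2.resize(i,None,fx=4.9,fy=4.9,interpolation=cv2.INTER_CUBIC)[:,:784]
cv2.imwrite("pics/c1.png",f(a)); cv2.imwrite("pics/c2.png",f(b))
```

```text
(no output)
```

View pics/c1.png

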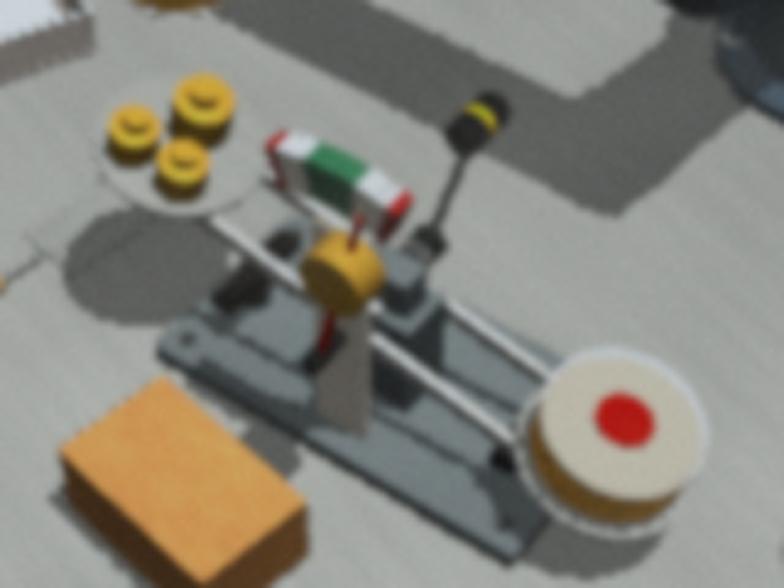

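View pics/c2.png

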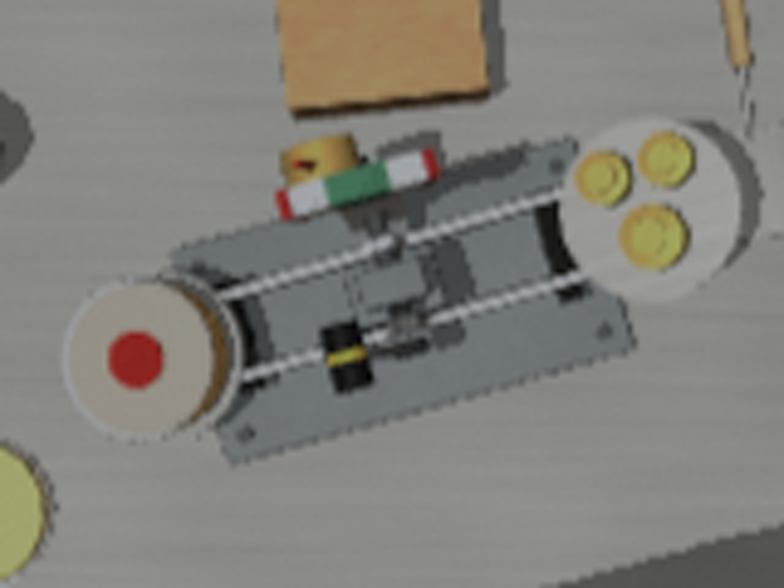

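Scene crop: the knob centre is near crop (478,122) and the tub end is down. Top crop: the knob is near (347,356), and the foot corners are at (570,138), (635,345), (233,465) and (172,252).

```bash
cat > h.py <<'E'
import numpy as np,cv2
from rig import bot,cams
C={n:cams.calibration(n) for n in("scene","top")}
def ray(n,uv):
    c=C[n];R=cv2.Rodrigues(c["rvec"])[0]
    p=cv2.undistortPoints(np.array([[uv]],float),c["intrinsics"],None)[0,0]
    d=R.T@np.array([*p,1]);return -R.T@c["tvec"],d/np.linalg.norm(d)
def onz(n,uv,z):
    o,d=ray(n,uv);return o+d*(z-o[2])/d[2]
def tri(us,ut):
    (a,d),(b,e)=ray("scene",us),ray("top",ut)
    s=np.linalg.lstsq(np.c_[d,-e],b-a,rcond=None)[0]
    p,q=a+d*s[0],b+e*s[1];return (p+q)/2,np.linalg.norm(p-q)
def proj(n,P):
    c=C[n];return cv2.projectPoints(np.array(P,float).reshape(-1,3),c["rvec"],c["tvec"],c["intrinsics"],None)[0][:,0]
E
python3 - <<'E'
from h import *
cs=lambda u,v:(u/4.9+260-.5+.1,v/4.9+165-.4); ct=lambda u,v:(u/4.9+225-.4,v/4.9+140-.4)
k,e=tri(cs(478,122),ct(347,356));print("knob",k,e)
c=np.array([onz("top",ct(*p),.018) for p in[(570,138),(635,345),(233,465),(172,252)]])[:,:2]
print(c,c.mean(0),[np.linalg.norm(c[i]-c[i-1]) for i in range(4)])
ex=(c[0]+c[3]-c[1]-c[2]);ey=(c[3]+c[2]-c[0]-c[1])
print("yaw",np.arctan2(ex[1],ex[0]),np.arctan2(-ey[0],ey[1]))
t,e2=tri(cs(625,420),ct(136,360));print("tub lid",t,e2)
yaw=(np.arctan2(ex[1],ex[0])+np.arctan2(-ey[0],ey[1]))/2
R=np.array([[np.cos(yaw),-np.sin(yaw)],[np.sin(yaw),np.cos(yaw)]]);o=c.mean(0)
print("knob in stand",R.T@(k[:2]-o),k[2],"tub",R.T@(t[:2]-o))
# predicted foot corners in the scene for check
P=[[*(o+R@np.array(q)),.018] for q in[(.09,-.17),(-.09,-.17),(-.09,.17),(.09,.17)]]
print(((proj("scene",P)-[260,165])*4.9).round())
o=bot.observe();print("jaw y axis",cv2.Rodrigues(o["ee_rot"])[0])
E
```

```text
knob [0.49767596 0.08733874 0.27317331] 0.0007286835592478382
[[ 0.68430701 -0.07107538]
 [ 0.51715012 -0.12573156]
 [ 0.41620874  0.19482169]
 [ 0.58612377  0.24844673]] [0.55094741 0.06161537] [np.float64(0.334266850670135), np.float64(0.17586564404054994), np.float64(0.336070752379223), np.float64(0.17817620773247175)]
yaw 0.31082797037281634 0.30160487352635146
tub lid [0.49662034 0.25754027 0.1139005 ] 1.2623020037870707e-05
knob in stand [-0.04303892  0.04058559] 0.2731733099209897 tub [0.00726237 0.20318774]
[[148. 343.]
 [286. 209.]
 [640. 394.]
 [513. 554.]]
jaw y axis [[ 9.52394234e-01  3.04869089e-01 -2.47397967e-04]
 [ 3.04868975e-01 -9.52392286e-01  1.96024527e-03]
 [ 3.61998274e-04 -1.94235025e-03 -9.99998048e-01]]
```

Call:
{"method": "servo_tool", "body": {
  "moves": [
    {"delta_rot":[0,0,0],"travel":[0.0,0.0,-0.06],"hand":0.087},
    {"delta_rot":[0,0,0],"travel":[0.5,-0.555,-0.16],"hand":0.087},
    {"delta_rot":[0,0,0],"travel":[0.5,-0.555,-0.16],"hand":0.087},
    {"delta_rot":[0,0,0],"travel":[0.5,-0.555,-0.16],"hand":0.087},
    {"delta_rot":[0,0,0],"travel":[0.5,-0.555,-0.16],"hand":0.087},
    {"delta_rot":[0,0,0],"travel":[0.5,-0.555,-0.16],"hand":0.087},
    {"delta_rot":[0,0,0],"travel":[0.5,-0.555,-0.16],"hand":0.087},
    {"delta_rot":[0,0,0],"travel":[0.5,-0.555,-0.16],"hand":0.087}
  ]
}}

```text
time_s: 1.1
tool_pos: [0.3691, -0.1979, 0.3407]
ee_rot: [-3.104, -0.484, -0.0]
contact_force: [1.7, -0.3, -0.6]
width: 0.0869
```

Call:
{"method": "servo_tool", "body": {
  "moves": [
    {"delta_rot":[0,0,0],"travel":[0.2,-0.225,-0.03],"hand":0.087},
    {"delta_rot":[0,0,0],"travel":[0.2,-0.225,-0.03],"hand":0.087},
    {"delta_rot":[0,0,0],"travel":[0.2,-0.225,-0.03],"hand":0.087},
    {"delta_rot":[0,0,0],"travel":[0.2,-0.225,-0.03],"hand":0.087},
    {"delta_rot":[0,0,0],"travel":[0.2,-0.225,-0.03],"hand":0.087},
    {"delta_rot":[0,0,0],"travel":[0.2,-0.225,-0.03],"hand":0.087},
    {"delta_rot":[0,0,0],"travel":[0.2,-0.225,-0.03],"hand":0.087}
  ]
}}

```text
time_s: 1.98
tool_pos: [0.49, 0.0751, 0.37]
ee_rot: [3.104, 0.486, -0.003]
contact_force: [0.6, -0.3, -0.3]
width: 0.0868
```

```bash
cat >> h.py <<'E'
O=np.array([.5509,.0616,0]);YAW=.306
S=np.array([[np.cos(YAW),-np.sin(YAW),0],[np.sin(YAW),np.cos(YAW),0],[0,0,1]])
def lid_px(th,x=.007,y=.2,h=.0333):
    c,s=np.cos(th),np.sin(th);return proj("scene",O+S@np.array([x,y*c-h*s,.125+y*s+h*c]))[0]
def lid_meas(im):
    b,g,r=[im[...,i].astype(int) for i in range(3)]
    p=lid_px(-.1).astype(int);w=np.clip(r-np.maximum(b,g)-25,0,None).astype(float)
    m=np.zeros_like(w);m[p[1]-22:p[1]+22,p[0]-22:p[0]+22]=1;w*=m
    v,u=np.nonzero(w);W=w[v,u];return np.array([(u*W).sum(),(v*W).sum()])/W.sum(),W.sum(),len(W)
E
python3 - <<'E'
from h import *
o=bot.observe();R=cv2.Rodrigues(o["ee_rot"])[0]
print(o["time_s"],o["tool_pos"],"togo tool",R.T@(np.array([.4977,.0873,.256])-o["tool_pos"]),o["contact_force"])
im=cv2.imread("pics/scene0.png");print(lid_meas(im))
for t in(-.22,-.1,0,.1):print(t,lid_px(t))
for i in range(3):print(lid_meas(cams.get_image("scene")))
cv2.imwrite("pics/s2.png",cams.get_image("scene"))
E
```

```text
1.975 [0.48995962 0.07513805 0.37001837] togo tool [ 0.01129566 -0.00922043  0.1139974 ] [ 0.63257953 -0.27708    -0.26471342]
(array([387.03379304, 250.25947575]), np.float64(10949.0), 134)
-0.22 [386.99977479 250.17276567]
-0.1 [387.56765866 245.69519911]
0 [387.47217415 241.60537361]
0.1 [386.84487179 237.23330751]
(array([387.01740644, 250.2772846 ]), np.float64(11490.0), 140)
(array([387.01262297, 250.2744842 ]), np.float64(11487.0), 146)
(array([387.01504217, 250.27406312]), np.float64(11501.0), 146)
```

Call:
{"method": "servo_tool", "body": {
  "moves": [
    {"delta_rot":[0,0,0],"travel":[0.011,-0.009,0.03],"hand":0.087},
    {"delta_rot":[0,0,0],"travel":[0.011,-0.009,0.075],"hand":0.087},
    {"delta_rot":[0,0,0],"travel":[0.011,-0.009,0.114],"hand":0.087},
    {"delta_rot":[0,0,0],"travel":[0.011,-0.009,0.114],"hand":0.06},
    {"delta_rot":[0,0,0],"travel":[0.011,-0.009,0.114],"hand":0.06}
  ],
  "force": 12
}}

```text
time_s: 2.8
tool_pos: [0.4995, 0.0866, 0.258]
ee_rot: [3.104, 0.483, 0.004]
contact_force: [-0.3, -0.2, 0.9]
width: 0.0743
```

Run:
```python
from h import *
a=cams.get_image("scene");b=cams.get_image("top");o=bot.observe();print(o["time_s"],o["tool_pos"],o["contact_force"],lid_meas(a))
f=lambda i:cv2.resize(i,None,fx=5,fy=5,interpolation=cv2.INTER_CUBIC)
cv2.imwrite("pics/d.png",np.hstack([f(a[155:255,315:395]),f(b[165:265,255:335])]))
```

```text
2.9 [0.49988109 0.08687919 0.25858737] [ 0.27267602  0.0017441  -0.02375955] (array([387.0068271 , 250.28571429]), np.float64(11718.0), 149)
```

View pics/d.png

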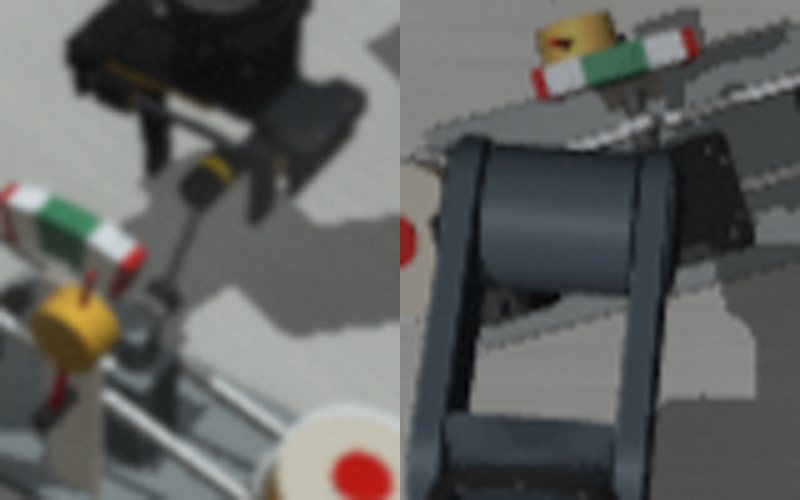

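The fingers straddle the knob: in the scene half the knob is at (207,180), with fingers at (155,150) and (265,185). Next I close the gripper.

Call:
{"method": "servo_tool", "body": {
  "moves": [
    {"delta_rot":[0,0,0],"travel":[0,0,0],"hand":0.02},
    {"delta_rot":[0,0,0],"travel":[0,0,0],"hand":0.02},
    {"delta_rot":[0,0,0],"travel":[0,0,0],"hand":0.02},
    {"delta_rot":[0,0,0],"travel":[0,0,0],"hand":0.02},
    {"delta_rot":[0,0,0],"travel":[0,0,0],"hand":0.02},
    {"delta_rot":[0,0,0],"travel":[0,0,0],"hand":0.02}
  ],
  "force": 12
}}

```text
time_s: 3.65
tool_pos: [0.4984, 0.0873, 0.2567]
ee_rot: [-3.104, -0.484, -0.0]
contact_force: [-1.6, -0.2, 1.2]
width: 0.0275
```

```bash
cat >> h.py <<'E'
def Ys(o): # tool y in stand frame, mm toward stand -y from upright
    return -1e3*(S.T@(o["tool_pos"]-O))[1]
E
python3 - <<'E'
from h import *
o=bot.observe();print(o["time_s"],o["tool_pos"],o["contact_force"],o["torque"],o["width"],Ys(o),(S.T@(o["tool_pos"]-O)))
print(lid_meas(cams.get_image("scene")))
E
```

```text
3.65 [0.49839896 0.08734546 0.25665667] [-1.55092532 -0.20079959  1.1896952 ] [ 0.05202945  0.04757206 -0.05468529] 0.027473985422544936 -40.365257601404004 [-0.04230642  0.04036526  0.25665667]
(array([387.0041909 , 250.27677044]), np.float64(11692.0), 147)
```

Call:
{"method": "servo_tool", "body": {
  "moves": [
    {"delta_rot":[0,0,0],"travel":[0,0.012,-0.0025],"hand":0.02},
    {"delta_rot":[0,0,0],"travel":[0,0.024,-0.0045],"hand":0.02},
    {"delta_rot":[0,0,0],"travel":[0,0.036,-0.0055],"hand":0.02},
    {"delta_rot":[0,0,0],"travel":[0,0.036,-0.0055],"hand":0.02}
  ]
}}

```text
time_s: 4.2
tool_pos: [0.5094, 0.0515, 0.2622]
ee_rot: [3.104, 0.482, -0.001]
contact_force: [-2.8, 0.0, 3.9]
width: 0.0277
```

```bash
cat >> h.py <<'E'
V=None
def theta(im):
    from scipy.optimize import brentq
    v=lid_meas(im)[0][1]-250.277+lid_px(-.22)[1]
    return brentq(lambda t:lid_px(t)[1]-v,-.4,.4)
E
python3 - <<'E'
from h import *
for i in range(2):
    print(theta(cams.get_image("scene")));o=bot.observe();print(o["time_s"],o["contact_force"],o["width"],Ys(o),(S.T@(o["tool_pos"]-O)))
E
```

```text
-0.21641250854339666
4.25 [-1.71723505 -0.54773767  3.28219307] 0.027568838679355022 -3.2390526377527213 [-0.04263344  0.00323905  0.26220263]
-0.214544608584466
4.3 [-3.09071472 -1.17452836  3.22490075] 0.0273015656458902 -3.5064097318400473 [-0.04263781  0.00350641  0.26218457]
```

```bash
cat > ctl.py <<'E'
from h import *
import json,sys
from scipy.optimize import least_squares
I,K,C_,CL,TAU=.1,.35,.015,.012,.03
R2=lambda Y:np.arcsin(Y/150)
def sim(x,t0,t1,prof,dt=.0125):
    """x=[th,w,m,b,phi]; prof: (t,Y) knots, joined linearly, first-order lag TAU"""
    x=np.array(x,float);n=max(1,round((t1-t0)/dt));h=(t1-t0)/n;T,Y=np.array(prof).T
    for i in range(n):
        pc=R2(np.interp(t0+(i+.5)*h,T,Y));pd=(pc-x[4])/TAU
        ph=x[4]+.5*h*pd
        a=((x[2]-K)*x[0]+K*ph+x[3]-C_*x[1]+CL*(pd-x[1]))/I
        x[1]+=h*a;x[0]+=h*x[1];x[4]+=h*pd*(1-.5*h/TAU)
        if x[0]<-.22:x[0]=-.22;x[1]=max(0,x[1])
    return x
def pred(x,P,t0,t1,prof):
    f=sim(x,t0,t1,prof);F=np.eye(5)
    for j in range(5):
        d=np.zeros(5);d[j]=1e-4;F[:,j]=(sim(x+d,t0,t1,prof)-f)/1e-4
    q=np.diag([1e-6,2e-4,1e-6,3e-5,1e-5])*(t1-t0)
    return f,F@P@F.T+q
def meas(x,P,z,h,r):
    h=np.array(h,float);s=h@P@h+r*r;k=P@h/s;return x+k*(z-h@x),P-np.outer(k,h@P)
def main(rows,nimg=2,nrow=4,start=None):
    st=start or json.load(open("st.json"));x,P,t,prof=np.array(st["x"]),np.array(st["P"]),st["t"],st["prof"]
    o=bot.observe();tn=o["time_s"];n=len(rows)
    prof=prof[-1:] and [[tn-n/8,prof[-1][1]]]+[[tn-n/8+(i+1)/8,y] for i,y in enumerate(rows)]
    for i in range(nimg):
        tn=bot.observe()["time_s"];im=cams.get_image("scene")
        if tn>t+1e-6:x,P=pred(x,P,t,tn,prof);t=tn
        z=theta(im);print(f"t={tn:.2f} th={z:.4f} (pred {x[0]:.4f})",end=" ");x,P=meas(x,P,z,[1,0,0,0,0],.0012)
    o=bot.observe();tn=o["time_s"];x,P=pred(x,P,t,tn,prof);t=tn;Yc=prof[-1][1]
    print(f"\nt={t:.2f} Yc={Yc} Ymeas={Ys(o):.1f} th={x[0]:.4f} w={x[1]:.3f}+-{P[1,1]**.5:.3f} m={x[2]:.3f}+-{P[2,2]**.5:.3f} b={x[3]:.4f}+-{P[3,3]**.5:.4f} Yeq={150*np.sin(-x[3]/K):.1f} F={o['contact_force'].round(1)} width={o['width']:.4f}")
    json.dump(dict(x=x.tolist(),P=P.tolist(),t=t,prof=[[t,Yc]]),open("st.json","w"))
    N=12;lam=np.sqrt(I/max(x[2]-K,.05))
    def path(u):
        pr=[[t,Yc]]+[[t+(i+1)/8,v] for i,v in enumerate(u)];y=x;out=[]
        for i in range(len(u)):y=sim(y,t+i/8,t+(i+1)/8,pr);out.append(y)
        return np.array(out)
    def cost(u):
        p=path(u);d=np.diff(np.r_[Yc,u]);e=p[-1]
        return np.r_[p[:,0]/.06,p[:,1]/.2,d/15,(e[0]+lam*e[1])/.005,(K*e[4]+e[3])/.01]
    u=least_squares(cost,np.full(N,np.clip(-150*x[3]/K,-60,60)),bounds=(-75,75)).x
    u=np.round(u*2)/2;p=path(u)
    z=lambda Y:np.sqrt(150**2-Y*Y)
    print("rows Y",u[:8].tolist());print("travel mm",[(float(v-Yc),float(round(z(Yc)-z(v),1))) for v in u[:8]])
    print("pred th",p[:,0].round(3).tolist(),"w",p[:,1].round(2).tolist())
    h=path(np.full(8,Yc));print("if held th",h[:,0].round(3).tolist())
E
python3 - <<'E'
from ctl import *
main([-32.4,-20.4,-8.4-0,-4.4],nimg=3,start=dict(x=[-.216,.04,.53,.065,R2(-3.7)],P=np.diag([.002**2,.05**2,.035**2,.025**2,.01**2]).tolist(),t=4.2,prof=[[4.2,-4.4]]))
E
```

```text
t=4.30 th=-0.2127 (pred -0.2115) t=4.35 th=-0.2117 (pred -0.2105) t=4.40 th=-0.2084 (pred -0.2095) 
t=4.45 Yc=-4.4 Ymeas=-4.0 th=-0.2059 w=0.058+-0.028 m=0.530+-0.034 b=0.0643+-0.0184 Yeq=-27.4 F=[-3.9 -0.6  4.3] width=0.0274
rows Y [15.5, 12.5, -0.5, -15.0, -27.0, -35.0, -39.0, -40.0]
travel mm [(19.9, 0.7), (16.9, 0.5), (3.9000000000000004, -0.1), (-10.6, 0.7), (-22.6, 2.4), (-30.6, 4.1), (-34.6, 5.1), (-35.6, 5.4)]
pred th [-0.196, -0.176, -0.149, -0.118, -0.088, -0.061, -0.039, -0.024, -0.015, -0.01, -0.007, -0.007] w [0.11, 0.19, 0.24, 0.25, 0.23, 0.2, 0.15, 0.1, 0.06, 0.03, 0.01, 0.0]
if held th [-0.197, -0.186, -0.172, -0.155, -0.134, -0.11, -0.081, -0.047]
```

Call:
{"method": "servo_tool", "body": {
  "moves": [
    {"delta_rot":[0,0,0],"travel":[0,0.01,0],"hand":0.02},
    {"delta_rot":[0,0,0],"travel":[0,0.01,0],"hand":0.02},
    {"delta_rot":[0,0,0],"travel":[0,0.004,0],"hand":0.02}
  ]
}}

```text
time_s: 4.82
tool_pos: [0.5108, 0.0482, 0.2619]
ee_rot: [3.102, 0.484, -0.0]
contact_force: [-2.7, -1.9, 1.0]
width: 0.0276
```

```bash
python3 -c "
from ctl import *
main([5.6,5.6,-.4],nimg=2)"
```

```text
t=4.83 th=-0.1649 (pred -0.1597) t=4.88 th=-0.1581 (pred -0.1560) 
t=4.92 Yc=-0.4 Ymeas=-0.2 th=-0.1484 w=0.185+-0.016 m=0.531+-0.034 b=0.0588+-0.0086 Yeq=-25.1 F=[-2.7 -2.   1.5] width=0.0276
rows Y [-7.5, -17.0, -25.5, -31.0, -33.5, -34.0, -33.0, -31.5]
travel mm [(-7.1, 0.2), (-16.6, 1.0), (-25.1, 2.2), (-30.6, 3.2), (-33.1, 3.8), (-33.6, 3.9), (-32.6, 3.7), (-31.1, 3.3)]
pred th [-0.124, -0.097, -0.072, -0.05, -0.032, -0.019, -0.01, -0.005, -0.002, -0.001, -0.0, 0.0] w [0.21, 0.21, 0.19, 0.16, 0.12, 0.09, 0.06, 0.03, 0.02, 0.01, 0.0, 0.0]
if held th [-0.123, -0.093, -0.057, -0.016, 0.033, 0.09, 0.156, 0.234]
```

Model and camera agree well. I'll run four rows of the plan.

Call:
{"method": "servo_tool", "body": {
  "moves": [
    {"delta_rot":[0,0,0],"travel":[0,-0.007,0],"hand":0.02},
    {"delta_rot":[0,0,0],"travel":[0,-0.0165,0.001],"hand":0.02},
    {"delta_rot":[0,0,0],"travel":[0,-0.025,0.002],"hand":0.02},
    {"delta_rot":[0,0,0],"travel":[0,-0.03,0.003],"hand":0.02}
  ]
}}

```text
time_s: 5.42
tool_pos: [0.5024, 0.0786, 0.2595]
ee_rot: [3.103, 0.486, 0.005]
contact_force: [1.4, -1.9, 1.1]
width: 0.028
```

```bash
python3 -c "
from ctl import *
main([-7.4,-16.9,-25.4,-30.4],nimg=2)"
```

```text
t=5.42 th=-0.0596 (pred -0.0497) t=5.47 th=-0.0529 (pred -0.0533) 
t=5.53 Yc=-30.4 Ymeas=-30.8 th=-0.0474 w=0.106+-0.015 m=0.526+-0.032 b=0.0550+-0.0067 Yeq=-23.5 F=[ 1.7 -0.6  1.9] width=0.0276
rows Y [-27.0, -25.5, -25.0, -25.0, -25.0, -25.0, -25.0, -25.0]
travel mm [(3.3999999999999986, -0.7), (4.899999999999999, -0.9), (5.399999999999999, -1.0), (5.399999999999999, -1.0), (5.399999999999999, -1.0), (5.399999999999999, -1.0), (5.399999999999999, -1.0), (5.399999999999999, -1.0)]
pred th [-0.036, -0.027, -0.021, -0.015, -0.011, -0.007, -0.004, -0.003, -0.001, -0.001, -0.0, 0.0] w [0.08, 0.06, 0.05, 0.04, 0.03, 0.02, 0.02, 0.01, 0.01, 0.01, 0.0, 0.0]
if held th [-0.036, -0.029, -0.026, -0.026, -0.029, -0.035, -0.044, -0.057]
```

Call:
{"method": "servo_tool", "body": {
  "moves": [
    {"delta_rot":[0,0,0],"travel":[0,0.0035,-0.0005],"hand":0.02},
    {"delta_rot":[0,0,0],"travel":[0,0.005,-0.001],"hand":0.02},
    {"delta_rot":[0,0,0],"travel":[0,0.0055,-0.001],"hand":0.02},
    {"delta_rot":[0,0,0],"travel":[0,0.0055,-0.001],"hand":0.02}
  ]
}}

```text
time_s: 6.02
tool_pos: [0.5039, 0.0727, 0.2604]
ee_rot: [-3.104, -0.484, -0.003]
contact_force: [3.7, 3.1, 2.6]
width: 0.0278
```

```bash
python3 -c "
from ctl import *
main([-26.9,-25.4,-24.9,-24.9],nimg=2)"
```

```text
t=6.03 th=-0.0243 (pred -0.0147) t=6.08 th=-0.0229 (pred -0.0238) 
t=6.12 Yc=-24.9 Ymeas=-24.7 th=-0.0228 w=0.006+-0.014 m=0.515+-0.026 b=0.0518+-0.0052 Yeq=-22.1 F=[4.1 2.5 2.8] width=0.0275
rows Y [-19.0, -17.0, -17.5, -19.5, -21.0, -22.5, -23.0, -23.5]
travel mm [(5.899999999999999, -0.9), (7.899999999999999, -1.1), (7.399999999999999, -1.1), (5.399999999999999, -0.8), (3.8999999999999986, -0.6), (2.3999999999999986, -0.4), (1.8999999999999986, -0.3), (1.3999999999999986, -0.2)]
pred th [-0.022, -0.021, -0.019, -0.016, -0.013, -0.01, -0.007, -0.004, -0.003, -0.002, -0.001, -0.001] w [0.0, 0.01, 0.02, 0.03, 0.03, 0.03, 0.02, 0.02, 0.01, 0.01, 0.0, 0.0]
if held th [-0.023, -0.025, -0.028, -0.033, -0.039, -0.048, -0.058, -0.071]
```

Call:
{"method": "servo_tool", "body": {
  "moves": [
    {"delta_rot":[0,0,0],"travel":[0,0.0065,-0.001],"hand":0.02},
    {"delta_rot":[0,0,0],"travel":[0,0.0085,-0.001],"hand":0.02},
    {"delta_rot":[0,0,0],"travel":[0,0.008,-0.001],"hand":0.02},
    {"delta_rot":[0,0,0],"travel":[0,0.006,-0.001],"hand":0.02}
  ]
}}

```text
time_s: 6.62
tool_pos: [0.5053, 0.0662, 0.2611]
ee_rot: [3.102, 0.485, 0.001]
contact_force: [4.1, 1.3, -0.0]
width: 0.0275
```

```bash
python3 -c "
from ctl import *
main([-18.4,-16.4,-16.9,-18.9],nimg=2)"
```

```text
t=6.62 th=-0.0145 (pred -0.0148) t=6.67 th=-0.0120 (pred -0.0127) 
t=6.72 Yc=-18.9 Ymeas=-18.2 th=-0.0103 w=0.041+-0.014 m=0.516+-0.025 b=0.0523+-0.0050 Yeq=-22.3 F=[ 5.1 -0.   1.2] width=0.0274
rows Y [-24.0, -26.0, -26.5, -25.5, -24.5, -23.5, -23.0, -22.0]
travel mm [(-5.100000000000001, 0.7), (-7.100000000000001, 1.1), (-7.600000000000001, 1.2), (-6.600000000000001, 1.0), (-5.600000000000001, 0.8), (-4.600000000000001, 0.7), (-4.100000000000001, 0.6), (-3.1000000000000014, 0.4)]
pred th [-0.005, -0.001, 0.002, 0.003, 0.003, 0.003, 0.002, 0.001, 0.0, -0.0, -0.001, -0.001] w [0.04, 0.03, 0.02, 0.01, -0.0, -0.01, -0.01, -0.01, -0.01, -0.0, -0.0, -0.0]
if held th [-0.005, 0.002, 0.009, 0.018, 0.029, 0.04, 0.054, 0.07]
```

Converged near level, so I can use longer calls of six rows.

Call:
{"method": "servo_tool", "body": {
  "moves": [
    {"delta_rot":[0,0,0],"travel":[0,-0.005,0.0005],"hand":0.02},
    {"delta_rot":[0,0,0],"travel":[0,-0.007,0.001],"hand":0.02},
    {"delta_rot":[0,0,0],"travel":[0,-0.0075,0.001],"hand":0.02},
    {"delta_rot":[0,0,0],"travel":[0,-0.0065,0.001],"hand":0.02},
    {"delta_rot":[0,0,0],"travel":[0,-0.0055,0.001],"hand":0.02},
    {"delta_rot":[0,0,0],"travel":[0,-0.0045,0.0005],"hand":0.02}
  ]
}}

```text
time_s: 7.48
tool_pos: [0.5033, 0.0716, 0.2604]
ee_rot: [-3.102, -0.484, 0.001]
contact_force: [3.9, 1.8, -0.2]
width: 0.0275
```

```bash
python3 -c "
from ctl import *
main([-23.9,-25.9,-26.4,-25.4,-24.4,-23.4],nimg=2)"
```

```text
t=7.47 th=0.0037 (pred 0.0034) t=7.53 th=0.0027 (pred 0.0036) 
t=7.58 Yc=-23.4 Ymeas=-23.8 th=0.0026 w=-0.008+-0.015 m=0.515+-0.025 b=0.0519+-0.0055 Yeq=-22.2 F=[3.5 2.6 1.4] width=0.0277
rows Y [-22.0, -21.5, -21.5, -21.5, -21.5, -22.0, -22.0, -22.0]
travel mm [(1.3999999999999986, -0.2), (1.8999999999999986, -0.3), (1.8999999999999986, -0.3), (1.8999999999999986, -0.3), (1.8999999999999986, -0.3), (1.3999999999999986, -0.2), (1.3999999999999986, -0.2), (1.3999999999999986, -0.2)]
pred th [0.001, 0.0, -0.0, -0.001, -0.001, -0.001, -0.001, -0.001, -0.001, -0.001, -0.001, -0.0] w [-0.01, -0.01, -0.0, -0.0, -0.0, 0.0, 0.0, 0.0, 0.0, 0.0, 0.0, 0.0]
if held th [0.001, -0.0, -0.002, -0.005, -0.008, -0.011, -0.015, -0.02]
```

Call:
{"method": "servo_tool", "body": {
  "moves": [
    {"delta_rot":[0,0,0],"travel":[0,0.0015,0],"hand":0.02},
    {"delta_rot":[0,0,0],"travel":[0,0.002,0],"hand":0.02},
    {"delta_rot":[0,0,0],"travel":[0,0.002,0],"hand":0.02},
    {"delta_rot":[0,0,0],"travel":[0,0.002,0],"hand":0.02},
    {"delta_rot":[0,0,0],"travel":[0,0.002,0],"hand":0.02},
    {"delta_rot":[0,0,0],"travel":[0,0.0015,0],"hand":0.02},
    {"delta_rot":[0,0,0],"travel":[0,0.0015,0],"hand":0.02},
    {"delta_rot":[0,0,0],"travel":[0,0.0015,0],"hand":0.02}
  ]
}}

```text
time_s: 8.57
tool_pos: [0.5039, 0.0696, 0.2606]
ee_rot: [3.104, 0.485, -0.0]
contact_force: [2.8, 1.6, 2.3]
width: 0.0278
```

```bash
python3 -c "
from ctl import *
main([-21.9,-21.4,-21.4,-21.4,-21.4,-21.9,-21.9,-21.9],nimg=2)"
```

```text
t=8.57 th=-0.0151 (pred 0.0003) t=8.62 th=-0.0150 (pred -0.0164) 
t=8.68 Yc=-21.9 Ymeas=-21.8 th=-0.0165 w=-0.021+-0.017 m=0.515+-0.025 b=0.0507+-0.0061 Yeq=-21.7 F=[2.7 1.5 2.1] width=0.0274
rows Y [-16.0, -14.5, -16.0, -18.0, -20.0, -21.5, -22.5, -23.0]
travel mm [(5.899999999999999, -0.8), (7.399999999999999, -0.9), (5.899999999999999, -0.8), (3.8999999999999986, -0.5), (1.8999999999999986, -0.3), (0.3999999999999986, -0.1), (-0.6000000000000014, 0.1), (-1.1000000000000014, 0.2)]
pred th [-0.019, -0.02, -0.019, -0.016, -0.013, -0.009, -0.006, -0.004, -0.002, -0.001, 0.0, 0.001] w [-0.01, 0.0, 0.02, 0.02, 0.03, 0.03, 0.02, 0.02, 0.01, 0.01, 0.01, 0.01]
if held th [-0.019, -0.023, -0.027, -0.031, -0.037, -0.043, -0.05, -0.058]
```

Call:
{"method": "servo_tool", "body": {
  "moves": [
    {"delta_rot":[0,0,0],"travel":[0,0.006,-0.001],"hand":0.02},
    {"delta_rot":[0,0,0],"travel":[0,0.0075,-0.001],"hand":0.02},
    {"delta_rot":[0,0,0],"travel":[0,0.006,-0.001],"hand":0.02},
    {"delta_rot":[0,0,0],"travel":[0,0.004,-0.0005],"hand":0.02},
    {"delta_rot":[0,0,0],"travel":[0,0.002,0],"hand":0.02},
    {"delta_rot":[0,0,0],"travel":[0,0.0005,0],"hand":0.02}
  ]
}}

```text
time_s: 9.43
tool_pos: [0.5039, 0.0688, 0.2605]
ee_rot: [3.103, 0.485, -0.001]
contact_force: [-0.6, -2.8, 1.0]
width: 0.0279
```

```bash
python3 -c "
from ctl import *
main([-15.9,-14.4,-15.9,-17.9,-19.9,-21.4],nimg=2)"
```

```text
t=9.43 th=-0.0036 (pred -0.0086) t=9.47 th=-0.0038 (pred -0.0017) 
t=9.53 Yc=-21.4 Ymeas=-21.3 th=-0.0016 w=0.029+-0.017 m=0.514+-0.025 b=0.0504+-0.0058 Yeq=-21.5 F=[ 0.2 -1.5  1.4] width=0.0272
rows Y [-24.5, -25.0, -24.5, -24.0, -23.0, -22.0, -21.5, -21.0]
travel mm [(-3.1000000000000014, 0.5), (-3.6000000000000014, 0.6), (-3.1000000000000014, 0.5), (-2.6000000000000014, 0.4), (-1.6000000000000014, 0.2), (-0.6000000000000014, 0.1), (-0.10000000000000142, 0.0), (0.3999999999999986, -0.1)]
pred th [0.002, 0.004, 0.005, 0.005, 0.004, 0.003, 0.002, 0.001, 0.0, -0.0, -0.0, -0.001] w [0.02, 0.01, 0.0, -0.0, -0.01, -0.01, -0.01, -0.01, -0.0, -0.0, -0.0, -0.0]
if held th [0.002, 0.005, 0.009, 0.013, 0.017, 0.021, 0.026, 0.031]
```

Call:
{"method": "servo_tool", "body": {
  "moves": [
    {"delta_rot":[0,0,0],"travel":[0,-0.003,0.0005],"hand":0.02},
    {"delta_rot":[0,0,0],"travel":[0,-0.0035,0.0005],"hand":0.02},
    {"delta_rot":[0,0,0],"travel":[0,-0.003,0.0005],"hand":0.02},
    {"delta_rot":[0,0,0],"travel":[0,-0.0025,0.0005],"hand":0.02},
    {"delta_rot":[0,0,0],"travel":[0,-0.0015,0],"hand":0.02},
    {"delta_rot":[0,0,0],"travel":[0,-0.0005,0],"hand":0.02}
  ]
}}

```text
time_s: 10.28
tool_pos: [0.5036, 0.0702, 0.2603]
ee_rot: [-3.102, -0.484, 0.002]
contact_force: [-0.7, 0.9, 1.6]
width: 0.0275
```

```bash
python3 -c "
from ctl import *
main([-24.4,-24.9,-24.4,-23.9,-22.9,-21.9],nimg=2)"
```

```text
t=10.28 th=0.0129 (pred 0.0037) t=10.32 th=0.0156 (pred 0.0135) 
t=10.38 Yc=-21.9 Ymeas=-22.4 th=0.0160 w=0.025+-0.016 m=0.515+-0.025 b=0.0531+-0.0056 Yeq=-22.7 F=[ 0.1  0.5 -0.2] width=0.0277
rows Y [-28.5, -30.0, -29.0, -26.5, -24.5, -23.0, -21.5, -21.0]
travel mm [(-6.600000000000001, 1.1), (-8.100000000000001, 1.4), (-7.100000000000001, 1.2), (-4.600000000000001, 0.8), (-2.6000000000000014, 0.4), (-1.1000000000000014, 0.2), (0.3999999999999986, -0.1), (0.8999999999999986, -0.1)]
pred th [0.019, 0.02, 0.019, 0.017, 0.013, 0.01, 0.007, 0.005, 0.003, 0.002, 0.002, 0.002] w [0.02, 0.0, -0.01, -0.02, -0.03, -0.03, -0.02, -0.02, -0.01, -0.0, -0.0, -0.0]
if held th [0.019, 0.024, 0.028, 0.034, 0.041, 0.048, 0.058, 0.068]
```

Call:
{"method": "servo_tool", "body": {
  "moves": [
    {"delta_rot":[0,0,0],"travel":[0,-0.0065,0.001],"hand":0.02},
    {"delta_rot":[0,0,0],"travel":[0,-0.008,0.0015],"hand":0.02},
    {"delta_rot":[0,0,0],"travel":[0,-0.007,0.001],"hand":0.02},
    {"delta_rot":[0,0,0],"travel":[0,-0.0045,0.001],"hand":0.02},
    {"delta_rot":[0,0,0],"travel":[0,-0.0025,0.0005],"hand":0.02},
    {"delta_rot":[0,0,0],"travel":[0,-0.001,0],"hand":0.02}
  ]
}}

```text
time_s: 11.12
tool_pos: [0.5034, 0.0709, 0.2605]
ee_rot: [-3.103, -0.484, 0.001]
contact_force: [-0.6, 0.8, 0.2]
width: 0.0273
```

```bash
python3 -c "
from ctl import *
main([-28.4,-29.9,-28.9,-26.4,-24.4,-22.9],nimg=2)"
```

```text
t=11.12 th=-0.0041 (pred 0.0106) t=11.18 th=-0.0069 (pred -0.0070) 
t=11.22 Yc=-22.9 Ymeas=-23.0 th=-0.0098 w=-0.059+-0.016 m=0.514+-0.025 b=0.0505+-0.0056 Yeq=-21.6 F=[-0.7  1.5  2.3] width=0.0274
rows Y [-13.5, -11.0, -12.0, -15.0, -18.0, -20.5, -22.5, -23.5]
travel mm [(9.399999999999999, -1.1), (11.899999999999999, -1.4), (10.899999999999999, -1.3), (7.899999999999999, -1.0), (4.899999999999999, -0.7), (2.3999999999999986, -0.4), (0.3999999999999986, -0.1), (-0.6000000000000014, 0.1)]
pred th [-0.017, -0.021, -0.022, -0.02, -0.017, -0.012, -0.009, -0.005, -0.003, -0.002, -0.001, -0.0] w [-0.05, -0.02, 0.0, 0.02, 0.03, 0.03, 0.03, 0.02, 0.01, 0.01, 0.01, 0.0]
if held th [-0.017, -0.026, -0.035, -0.045, -0.057, -0.07, -0.085, -0.102]
```

Call:
{"method": "servo_tool", "body": {
  "moves": [
    {"delta_rot":[0,0,0],"travel":[0,0.0095,-0.001],"hand":0.02},
    {"delta_rot":[0,0,0],"travel":[0,0.012,-0.0015],"hand":0.02},
    {"delta_rot":[0,0,0],"travel":[0,0.011,-0.0015],"hand":0.02},
    {"delta_rot":[0,0,0],"travel":[0,0.008,-0.001],"hand":0.02}
  ]
}}

```text
time_s: 11.72
tool_pos: [0.5063, 0.0619, 0.2617]
ee_rot: [3.101, 0.485, -0.0]
contact_force: [-1.3, -3.0, 1.1]
width: 0.0276
```

```bash
python3 -c "
from ctl import *
main([-13.4,-10.9,-11.9,-14.9],nimg=2)"
```

```text
t=11.72 th=-0.0166 (pred -0.0198) t=11.78 th=-0.0168 (pred -0.0149) 
t=11.82 Yc=-14.9 Ymeas=-14.2 th=-0.0144 w=0.036+-0.015 m=0.515+-0.025 b=0.0503+-0.0052 Yeq=-21.5 F=[-1.6 -2.2  0.1] width=0.0277
rows Y [-21.0, -24.0, -25.0, -25.0, -24.0, -23.0, -22.5, -21.5]
travel mm [(-6.1, 0.7), (-9.1, 1.2), (-10.1, 1.4), (-10.1, 1.4), (-9.1, 1.2), (-8.1, 1.0), (-7.6, 1.0), (-6.6, 0.8)]
pred th [-0.009, -0.005, -0.001, 0.001, 0.002, 0.002, 0.002, 0.001, 0.001, 0.0, -0.0, -0.0] w [0.04, 0.03, 0.02, 0.01, 0.0, -0.0, -0.0, -0.0, -0.0, -0.0, -0.0, -0.0]
if held th [-0.009, -0.001, 0.008, 0.02, 0.035, 0.052, 0.073, 0.097]
```

Call:
{"method": "servo_tool", "body": {
  "moves": [
    {"delta_rot":[0,0,0],"travel":[0,-0.006,0.0005],"hand":0.02},
    {"delta_rot":[0,0,0],"travel":[0,-0.009,0.001],"hand":0.02},
    {"delta_rot":[0,0,0],"travel":[0,-0.01,0.0015],"hand":0.02},
    {"delta_rot":[0,0,0],"travel":[0,-0.01,0.0015],"hand":0.02},
    {"delta_rot":[0,0,0],"travel":[0,-0.009,0.001],"hand":0.02},
    {"delta_rot":[0,0,0],"travel":[0,-0.008,0.001],"hand":0.02}
  ]
}}

```text
time_s: 12.58
tool_pos: [0.5039, 0.0712, 0.2607]
ee_rot: [-3.103, -0.484, -0.001]
contact_force: [-0.2, 0.3, 3.0]
width: 0.0275
```

```bash
python3 -c "
from ctl import *
main([-20.9,-23.9,-24.9,-24.9,-23.9,-22.9],nimg=2)"
```

```text
t=12.57 th=0.0098 (pred 0.0029) t=12.62 th=0.0102 (pred 0.0106) 
t=12.68 Yc=-22.9 Ymeas=-23.2 th=0.0110 w=0.013+-0.015 m=0.514+-0.025 b=0.0514+-0.0055 Yeq=-22.0 F=[-0.   0.4  1.9] width=0.0274
rows Y [-26.0, -26.5, -25.5, -24.0, -22.5, -22.0, -21.0, -21.0]
travel mm [(-3.1000000000000014, 0.5), (-3.6000000000000014, 0.6), (-2.6000000000000014, 0.4), (-1.1000000000000014, 0.2), (0.3999999999999986, -0.1), (0.8999999999999986, -0.1), (1.8999999999999986, -0.3), (1.8999999999999986, -0.3)]
pred th [0.012, 0.012, 0.011, 0.009, 0.007, 0.005, 0.003, 0.001, 0.0, -0.001, -0.001, -0.001] w [0.01, -0.0, -0.01, -0.02, -0.02, -0.02, -0.01, -0.01, -0.01, -0.0, -0.0, -0.0]
if held th [0.013, 0.014, 0.016, 0.017, 0.018, 0.02, 0.022, 0.024]
```

The pointer has been in the green for about 7.5 s. If the knob is held still, the model predicts the tilt stays within 0.025 rad over the next second, so I'm handing in now.

Run:
```python
from h import *
print(bot.hand_in())
try:
    o=bot.observe();im=cams.get_image("scene");print(o["time_s"],theta(im),o["width"])
    cv2.imwrite("pics/end.png",cv2.resize(im[155:255,290:420],None,fx=5,fy=5,interpolation=cv2.INTER_CUBIC))
except Exception as e:print(e)
```

```text
the job is handed in; nothing more can be done
None
the job is handed in; nothing more can be done
```

I gripped the trim-lever knob, lifted the beam gently off its stop and balanced it near level, then handed in still holding the knob. I used scene-camera readings of the tub's red lid spot, a filter and short planned moves.

- **Time in the green:** the pointer was in the green band from about t = 5.2 s to hand-in at t = 12.7 s, roughly 7.5 s. After t = 6 s, every reading was within 0.025 rad of level.
- **Speed:** the estimated peak beam speed was about 0.25 rad/s, against the 0.9 rad/s limit.
- **Last check at t = 12.68 s:** tilt was +0.011 rad and speed about 0.013 rad/s. Finger opening was 27.4 mm on the 28 mm knob. With the knob held still, the model predicted the tilt would stay within 0.025 rad over the next second.

**Disagreements:**
- Model and camera sometimes differed by up to 0.015 rad over a 1 s call. I corrected this after each look.
- The stand position measured from the foot corners put the knob about 8 mm off its stated x offset, which is harmless along the bar. I absorbed the remaining offset in the filter's bias term.

**Not checked:**
- The hand-in closed the interface, so I could not take a picture afterwards.
- I read the tilt from the lid spot, with the rest position taken as -0.22 rad, and did not view the pointer against the dial while balancing.
- I saw no sign of contact with the beam or other items, but I did not check their positions at the end.

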